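# Put the solder reels on their holders

## Robot

A 7-joint arm with a two-finger parallel gripper is mounted at the origin on the work surface. World frame = base frame: x ahead of the robot, y to its left, z up, the work surface at z = 0. Lengths are in mm, angles in degrees, forces in N, time in s.
With the tool pointing down it reaches from about 400 to 925 mm from the base axis. Payload 4.1 kg.
Tool frame: the origin (TCP) lies between the finger pads; the fingertips stand 14 mm ahead of it and the grasp point (between the pads) lies 5 mm behind it; z points along the fingers, y is the line along which they close (so a half turn about z gives the same grasp; the last joint's range is limited). The gripper opens to 85 mm and grips with 20 to 120 N. Pads are 22 mm wide; open, the fingers measure 114 mm over their backs; the gripper's body (76 mm by 85 mm) begins 54 mm behind the grasp point. The pads swing forward as they close: fully open they stand 13 mm farther back than shut.
Start: joints at [-76.891, 22.827, 2.584, 88.041, -1.071, 69.15, -2.905], TCP at [209.254, 615.43, 245.347] pointing down, gripper open.
Joint ranges: [-161.44, 161.44], [-28.35, 127.94], [-78.24, 83.42], [0, 140.83], [-78.03, 258.03], [13.02, 114.36], [-168.23, 168.23]. Speed limits (degrees/s): [147.25, 147.25, 180, 180, 180, 180, 180].

## Interface

Orientations are given as [roll, pitch, yaw] about the fixed x, y, z axes, in that order (R = Rz(yaw) Ry(pitch) Rx(roll)).
In Python, from workcell import sensors, eyes, manip gives the robot as it stands.
- The arm moves only by the shell command python3 -m handwheel 'ROWS' [FORCE]. ROWS is JSON, one flat list of numbers, 7 for each row, row after row: the shift along the tool's x, y, z in m, then the turn, a rotation vector about the tool's x, y, z in rad, then the closure in counts, from 0 (fully open) to 255 (shut). In form: [x, y, z, wx, wy, wz, claw, x, y, z, wx, wy, wz, claw, ...]. A call has 1 to 12 rows; each row is the pose to reach, as a shift and turn from the pose commanded when the call began, along the tool's axes at that moment; what a row does not reach only later rows make up. A row lasts 1/10 s, in which the tool goes at most 50 mm and 8.59 degrees, less where a joint would pass 70% of its speed; a pose out of reach is approached as far as the arm can. A call with a gripper value outside its range is refused whole. The fingers move at their own pace and stop on an object; FORCE is the grip in N (left out, the last holds). Time passes only in rows, so rows that repeat a pose let the fingers close. It gives the time, the measured TCP pose, the force, the opening and the grip force at its end, in the units of the state.
- sensors.sense(): the state, without advancing time (a new reading comes with each control period).
- eyes.capture(name): name is "side" or "top" or "wrist"; returns a dict with "image" (420x560x3 uint8, blue, green, red), "vfov" (degrees; the focal length in pixels is half the picture's height over the tangent of half this angle, whatever the lens; pixels are square), "cx", "cy" (the principal point, pixels), "R" (3x3) and "t" (3): a world point X has camera coordinates R X + t. Camera axes: x right, y down, z forward; pixel columns grow to the right and rows downward; lengths in mm; the calibration is good to about 2 mm. A picture is of the moment at which its call begins. There is no depth.
- manip.sign_off(): hands the job in; it is judged then, once.
The state is a dict: "time": time; "joints": joint angles; "dq": joint speeds; "tau": joint torques, N m; "tool_pos": TCP position; "tcp_rot": TCP orientation; "force": force on the tool from outside, world axes, zero at the start; "moment": the same for the moment, N m; "grip_width": finger opening in mm; "grasp_force": force on a finger pad.
Only numpy, scipy, OpenCV 4.12 (cv2) and the standard library are available. Lean on these libraries where they do the work, as an engineer would, in place of code of your own. Each camera call takes 0.05 s, during which the arm holds its last target. There are 200 camera calls.

## Task

Put the four reels of solder wire on their holders, each on the one of its own size: the smallest reel over the post of the smallest round base, the next over the next, up to the largest reel on the largest base. Lower each reel upright over the post until it rests flat on the base, do not drop it, and let go; leave the flux bottle and the roll of tape where they are.

Things in the scene. Friction and masses are not known exactly. Their poses are not given: they have to be found in the camera images.
- reel_tiny_center (a point): Centre of the smallest reel of solder wire (on its axis, half-way up): a loose full reel standing upright on the table, silver winding between thin black flanges, all of one outer diameter 38 mm (a plain cylinder outside), 48 mm tall, with a round hole 24 mm wide right through along its axis; 120 g give or take a quarter. z is its axis, up at the start.
- reel_small_center (a point): Centre of the second smallest reel of solder wire (on its axis, half-way up): a loose full reel standing upright on the table, silver winding between thin black flanges, all of one outer diameter 48 mm (a plain cylinder outside), 52 mm tall, with a round hole 24 mm wide right through along its axis; 220 g give or take a quarter. z is its axis, up at the start.
- reel_medium_center (a point): Centre of the second largest reel of solder wire (on its axis, half-way up): a loose full reel standing upright on the table, silver winding between thin black flanges, all of one outer diameter 58 mm (a plain cylinder outside), 56 mm tall, with a round hole 24 mm wide right through along its axis; 360 g give or take a quarter. z is its axis, up at the start.
- reel_large_center (a point): Centre of the largest reel of solder wire (on its axis, half-way up): a loose full reel standing upright on the table, silver winding between thin black flanges, all of one outer diameter 68 mm (a plain cylinder outside), 60 mm tall, with a round hole 24 mm wide right through along its axis; 550 g give or take a quarter. z is its axis, up at the start.
- holder_tiny: The smallest reel holder, for the 38 mm reel: a grey round base 46 mm in diameter and 8 mm thick, fixed to the table, with a steel post 8 mm thick (round top) rising from its middle to 32 mm above the table. Origin at the centre of its underside on the table; z up. A reel fully down on it has its centre 32 mm above the table.
- holder_small: The second smallest reel holder, for the 48 mm reel: a grey round base 56 mm in diameter and 8 mm thick, fixed to the table, with a steel post 8 mm thick (round top) rising from its middle to 32 mm above the table. Origin at the centre of its underside on the table; z up. A reel fully down on it has its centre 34 mm above the table.
- holder_medium: The second largest reel holder, for the 58 mm reel: a grey round base 66 mm in diameter and 8 mm thick, fixed to the table, with a steel post 8 mm thick (round top) rising from its middle to 32 mm above the table. Origin at the centre of its underside on the table; z up. A reel fully down on it has its centre 36 mm above the table.
- holder_large: The largest reel holder, for the 68 mm reel: a grey round base 76 mm in diameter and 8 mm thick, fixed to the table, with a steel post 8 mm thick (round top) rising from its middle to 32 mm above the table. Origin at the centre of its underside on the table; z up. A reel fully down on it has its centre 38 mm above the table.
- flux_center (a point): Centre of a loose amber flux bottle with black cap, 32 mm in diameter, 68 mm tall, upright among the reels; not to be disturbed. Half-way up; z is its axis.
- tape_center (a point): Centre of a loose roll of tan tape lying flat, 60 mm in diameter, 19 mm tall, hole 43 mm; not a solder reel, not to be disturbed. Half-way up; z is its axis. (Nothing else that is unlisted stands where reels, holders, bottle and tape are; flat tools and bench equipment lie only near the robot's foot and at the table's edges.)

How it is judged (in metres and radians):
At the end, for the whole second after the job is handed in: Each of the four reels sits on the holder of its own size, the post inside its hole: centre within 12 mm of the holder's axis, at its seated height within 4 mm, upright within 0.12 rad, at rest and released; flux bottle and tape roll within 25 mm of where they were (horizontal distance between reel_tiny_center and holder_tiny below 0.012 m and z of reel_tiny_center in the frame of holder_tiny between 0.028 and 0.036 m and angle between each of reel_tiny_center, reel_small_center, reel_medium_center, reel_large_center's own z axis and vertical below 0.12 rad and linear speed of each of reel_tiny, reel_small, reel_medium, reel_large below 0.02 m/s and contact force between the fingers and reel_tiny below 0.05 N and horizontal distance between reel_small_center and holder_small below 0.012 m and z of reel_small_center in the frame of holder_small between 0.03 and 0.038 m and contact force between the fingers and reel_small below 0.05 N and horizontal distance between reel_medium_center and holder_medium below 0.012 m and z of reel_medium_center in the frame of holder_medium between 0.032 and 0.04 m and contact force between the fingers and reel_medium below 0.05 N and horizontal distance between reel_large_center and holder_large below 0.012 m and z of reel_large_center in the frame of holder_large between 0.034 and 0.042 m and contact force between the fingers and reel_large below 0.05 N and distance of each of flux_center, tape_center from where it was at the start of the episode below 0.025 m); the robot touches nothing.
It fails at once if a reel is dropped (falls free for more than about 30 mm, faster than 0.75 m/s) ((contact force between the fingers and reel_tiny below 0.01 N and linear speed of reel_tiny above 0.75 m/s) or (contact force between the fingers and reel_small below 0.01 N and linear speed of reel_small above 0.75 m/s) or (contact force between the fingers and reel_medium below 0.01 N and linear speed of reel_medium above 0.75 m/s) or (contact force between the fingers and reel_large below 0.01 N and linear speed of reel_large above 0.75 m/s)).
It fails at once if the flux bottle is pushed more than 25 mm from its place, or knocked over (distance of flux_center from where it was at the start of the episode above 0.025 m).
It fails at once if the tape roll is pushed more than 25 mm from its place, or knocked over (distance of tape_center from where it was at the start of the episode above 0.025 m).
It also fails if it takes over 104 s, if anything falls off the work surface, if the arm or the gripper's body presses on something with over 40 N, if the wrist force passes 120 N, or if a joint passes its speed limit or range.

## Working session

There is one attempt and no reset: what is moved stays moved. The work goes in short steps, Python scripts to look and compute and a shell command to move; the robot and the scene stay as the last step left them, time stands still between calls to the robot, and variables do not carry over. Pictures are saved under pics/ and viewed, at most 14 in all, crops included, and the job is handed in when it is done.

```bash
mkdir -p pics; python3 - <<'E'
from workcell import sensors, eyes
import cv2,json,numpy as np
s=sensors.sense();print({k:np.round(v,3).tolist() for k,v in s.items()})
for n in("top","side","wrist"):
    c=eyes.capture(n);cv2.imwrite(f"pics/{n}0.png",c["image"]);print(n,c["vfov"],c["cx"],c["cy"],np.round(c["R"],4).tolist(),np.round(c["t"],1).tolist())
E
```

```text
{'time': 0.0, 'joints': [-76.89, 22.871, 2.582, 88.118, -1.072, 69.151, -2.905], 'dq': [-0.0, 0.047, 0.133, -0.001, -0.007, -0.024, 0.013], 'tau': [-0.0, -47.514, 1.365, -25.422, 0.012, 0.01, -0.0], 'tool_pos': [209.074, 614.781, 244.244], 'tcp_rot': [-179.885, 0.008, 161.222], 'force': [0.197, 0.801, -0.293], 'moment': [0.006, 0.001, 0.033], 'grasp_force': 0.0, 'grip_width': 85.284}
top 52.49765662245038 282.17008549742104 206.36348500977908 [[-0.016, -0.9998, -0.0151], [-0.9842, 0.0184, -0.1761], [0.1764, 0.0121, -0.9843]] [17.6, 507.5, 901.5]
side 51.6296665856726 286.4732774424231 205.83426256815616 [[0.8336, -0.5521, -0.0163], [-0.3986, -0.5809, -0.7097], [0.3824, 0.5982, -0.7043]] [-439.0, 252.5, 909.8]
wrist 65.01589346354507 271.67588567621254 208.98500155093922 [[0.3226, 0.9465, -0.0019], [0.9078, -0.3088, 0.2837], [0.268, -0.0933, -0.9589]] [-649.2, -35.9, 380.1]
```

View pics/top0.png

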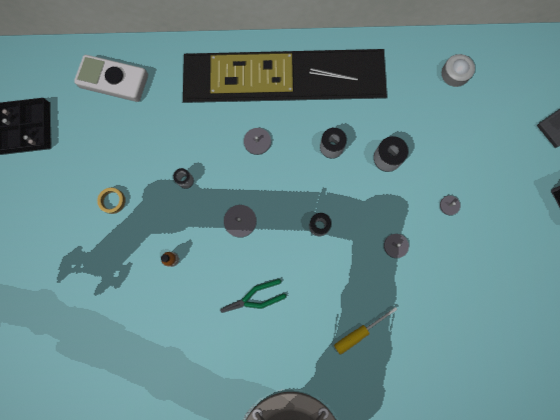

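View pics/side0.png

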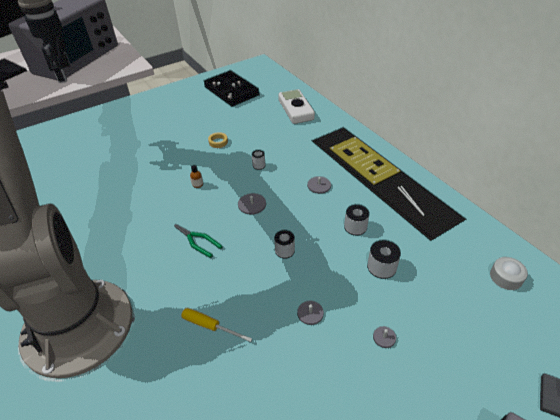

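The top view shows the reels (top flanges) at about tiny (181,177), small (320,223), medium (334,139) and large (393,150). The holders are at tiny (450,205), small (396,245), medium (257,140) and large (240,220). The flux bottle is at (168,258) and the tape at (111,200). The side view shows the same layout and can be used as a cross-check.

```bash
cat > h.py <<'E'
import numpy as np,cv2
def f(c): return 210/np.tan(np.radians(c["vfov"]/2))
def ray(c,u,v,z):
    R=np.array(c["R"]);t=np.array(c["t"]);C=-R.T@t
    d=R.T@np.array([(u-c["cx"])/f(c),(v-c["cy"])/f(c),1.]);return (C+d*(z-C[2])/d[2])[:2]
def proj(c,P):
    p=np.asarray(P,float)@np.array(c["R"]).T+np.array(c["t"]);return p[:,:2]/p[:,2:]*f(c)+[c["cx"],c["cy"]]
E
python3 - <<'E'
from workcell import eyes
from h import *
c=eyes.capture("top");s=eyes.capture("side")
O={'r_tiny':(181,177,48,38),'r_small':(320,223,52,48),'r_med':(334,139,56,58),'r_large':(393,150,60,68),
'h_tiny':(450,206,8,46),'h_small':(396,246,8,56),'h_med':(257,141,8,66),'h_large':(240,221,8,76),'flux':(168,258,68,32),'tape':(111,200,19,60)}
a=np.linspace(0,2*np.pi,60)
T=c["image"].copy();S=s["image"].copy()
for k,(u,v,z,d) in O.items():
    p=ray(c,u,v,z)
    # refine in top image: max mean gradient along rim of disc
    def refine(c,p):
        g=cv2.GaussianBlur(c["image"],(0,0),.8).astype(np.float32).sum(2)
        best=None
        for dx in np.arange(-9,9.1,1):
            for dy in np.arange(-9,9.1,1):
                q=p+[dx,dy];P=lambda r:proj(c,np.c_[q[0]+r*np.cos(a),q[1]+r*np.sin(a),0*a+z]).astype(np.float32)
                i=P(d/2-2.5);o=P(d/2+2.5)
                sm=lambda m:cv2.remap(g,m[:,0].copy(),m[:,1].copy(),cv2.INTER_LINEAR).ravel()
                sc=np.mean(np.clip(sm(o)-sm(i),-60,60))*(1)
                if best is None or sc>best[0]:best=(sc,q)
        return best
    bt=refine(c,p);bs=refine(s,bt[1])
    print(k,p.round(),bt[1].round(),round(bt[0]),bs[1].round(),round(bs[0]))
    for cc,I in((c,T),(s,S)):
        cv2.polylines(I,[proj(cc,np.c_[bt[1][0]+d/2*np.cos(a),bt[1][1]+d/2*np.sin(a),0*a+z]).round().astype(int)],True,(0,0,255),1)
V=cv2.resize(T[90:290,70:490],(800,381));W=cv2.resize(S[110:370,130:470],(800,612))[:600]
cv2.imwrite("pics/v.png",V);cv2.imwrite("pics/w.png",W)
E
```

```text
r_tiny [579. 235.] [581. 236.] 60 [581. 232.] 60
r_small [468. -74.] [465. -76.] 60 [468. -78.] 60
r_med [ 658. -111.] [ 657. -112.] 60 [ 656. -113.] 60
r_large [ 628. -241.] [ 625. -244.] 60 [ 627. -245.] 60
h_tiny [ 508. -376.] [ 511. -376.] 60 [ 512. -379.] 60
h_small [ 418. -247.] [ 420. -246.] 58 [ 421. -251.] 58
h_med [674.  67.] [675.  65.] 60 [677.  62.] 56
h_large [482. 107.] [484. 108.] 60 [486. 104.] 56
flux [396. 254.] [397. 254.] 60 [393. 251.] 39
tape [535. 404.] [531. 398.] 44 [534. 390.] 49
```

View pics/v.png

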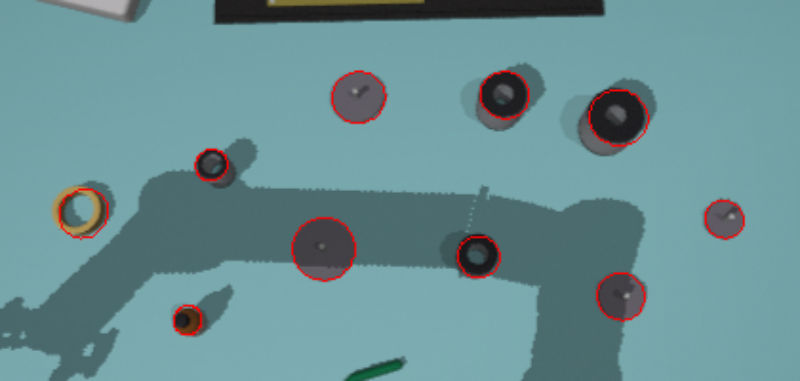

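View pics/w.png

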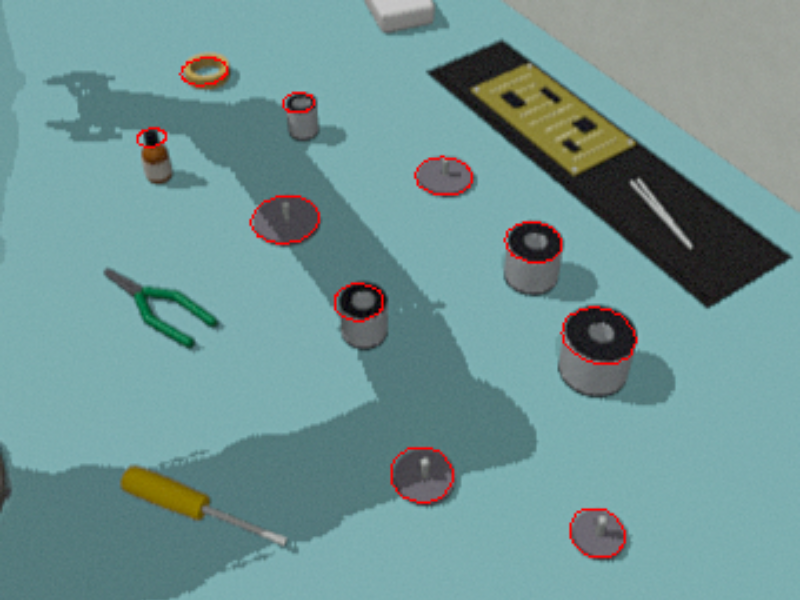

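```bash
python3 -m handwheel '[-0.04,-0.02,0,0,0,-0.05,0, -0.08,-0.04,0,0,0,-0.1,0, -0.12,-0.06,0,0,0,-0.15,0, -0.16,-0.08,0,0,0,-0.2,0, -0.2,-0.1,0,0,0,-0.25,0, -0.24,-0.12,0,0,0,-0.3,0, -0.28,-0.14,0,0,0,-0.328,0, -0.32,-0.16,0,0,0,-0.328,0, -0.36,-0.18,0,0,0,-0.328,0, -0.4,-0.2,0,0,0,-0.328,0, -0.44,-0.22,0,0,0,-0.328,0, -0.474,-0.24,0,0,0,-0.328,0]' 30
python3 - <<'E'
from workcell import eyes
from h import *
c=eyes.capture("top");s=eyes.capture("side");w=eyes.capture("wrist");cv2.imwrite("pics/w1.png",w["image"])
O={'r_tiny':(581,234,48,38),'r_small':(467,-76,52,48),'r_med':(657,-112,56,58),'r_large':(627,-243,60,68),
'h_tiny':(511,-377,8,46),'h_small':(420,-248,8,56),'h_med':(675,64,8,66),'h_large':(485,106,8,76)}
a=np.linspace(0,2*np.pi,90)
for k,(x,y,z,d) in O.items():
    out=[]
    for cc in(c,s,w):
        g=cv2.GaussianBlur(cc["image"],(0,0),.7).astype(np.float32).sum(2);L=[]
        for dx in np.arange(-10,10.1,1):
            for dy in np.arange(-10,10.1,1):
                P=lambda r:proj(cc,np.c_[x+dx+r*np.cos(a),y+dy+r*np.sin(a),0*a+z]).astype(np.float32)
                sm=lambda m:cv2.remap(g,m[:,0].copy(),m[:,1].copy(),cv2.INTER_LINEAR).ravel()
                L.append((np.mean(np.clip(sm(P(d/2+3))-sm(P(d/2-3)),-40,40)),x+dx,y+dy))
        L=np.array(L);m=L[:,0].max();b=L[L[:,0]>m-1.0];out.append((b[:,1:].mean(0).round(1).tolist(),round(m),len(b)))
    print(k,out)
E
```

```text
time: 1.45
tool_pos: [582.3, 233.6, 245.3]
tcp_rot: [-180.0, 0.0, 180.0]
force: [0.4, 1.0, 0.3]
grip_width: 85.3
grasp_force: 0.0
r_tiny [([582.1, 235.3], 40, 46), ([583.5, 232.6], 40, 56), ([582.4, 236.4], 40, 47)]
r_small [([468.4, -74.2], 40, 91), ([470.4, -76.0], 40, 82), ([467.0, -76.0], 0, 441)]
r_med [([658.7, -110.1], 40, 78), ([659.7, -111.9], 40, 99), ([657.0, -112.0], 0, 441)]
r_large [([628.1, -240.3], 40, 75), ([629.2, -242.4], 40, 74), ([627.0, -243.0], 0, 441)]
h_tiny [([511.8, -374.2], 40, 24), ([512.7, -379.3], 37, 3), ([511.0, -377.0], 0, 441)]
h_small [([420.0, -245.5], 40, 30), ([420.4, -250.3], 40, 28), ([420.0, -248.0], 0, 441)]
h_med [([674.7, 64.7], 40, 23), ([675.6, 61.4], 39, 15), ([673.9, 68.1], 24, 15)]
h_large [([484.6, 105.7], 40, 35), ([485.7, 102.9], 40, 9), ([486.2, 109.0], 40, 11)]
```

View pics/w1.png

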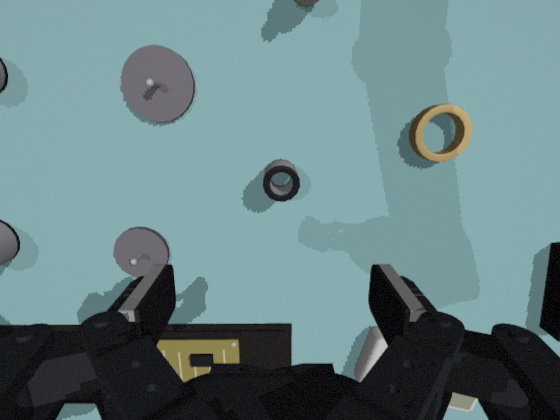

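The wrist view has the tiny reel at (281,182), midway between the fingers. I'll go down and grip it.

```bash
python3 -m handwheel '[0,0.0015,0.04,0,0,0,0, 0,0.0015,0.08,0,0,0,0, 0,0.0015,0.12,0,0,0,0, 0,0.0015,0.15,0,0,0,0, 0,0.0015,0.18,0,0,0,0, 0,0.0015,0.2,0,0,0,0, 0,0.0015,0.217,0,0,0,0, 0,0.0015,0.217,0,0,0,0]' 40
python3 -m handwheel '[0,0,0,0,0,0,255, 0,0,0,0,0,0,255, 0,0,0,0,0,0,255, 0,0,0,0,0,0,255, 0,0,0,0,0,0,255, 0,0,0,0,0,0,255, 0,0,0,0,0,0,255, 0,0,0,0,0,0,255]' 40
```

```text
time: 2.4
tool_pos: [577.7, 238.0, 25.6]
tcp_rot: [-179.9, -0.3, -179.9]
force: [0.1, 0.4, -0.6]
grip_width: 85.3
grasp_force: 0.0
time: 3.2
tool_pos: [581.7, 237.6, 29.7]
tcp_rot: [179.9, 0.1, -180.0]
force: [-0.7, 0.8, 6.9]
grip_width: 35.7
grasp_force: 40.8
```

```bash
python3 -m handwheel '[0,0,-0.005,0,0,0,255, 0,0,-0.015,0,0,0,255, 0,0,-0.03,0,0,0,255, 0,0,-0.05,0,0,0,255, 0,0,-0.07,0,0,0,255, 0,0,-0.09,0,0,0,255, 0,0,-0.105,0,0,0,255, 0,0,-0.115,0,0,0,255, 0,0,-0.12,0,0,0,255, 0,0,-0.12,0,0,0,255, 0,0,-0.12,0,0,0,255]' 40
python3 - <<'E'
from workcell import eyes
from h import *
w=eyes.capture("wrist")["image"];s=eyes.capture("side")["image"][60:260,120:340]
cv2.imwrite("pics/w2.png",np.hstack([cv2.resize(w,(400,300)),cv2.resize(s,(330,300))]))
E
```

```text
time: 4.3
tool_pos: [580.2, 236.9, 147.5]
tcp_rot: [-180.0, -0.1, -180.0]
force: [-0.6, -0.1, -0.6]
grip_width: 36.1
grasp_force: 40.2
```

View pics/w2.png

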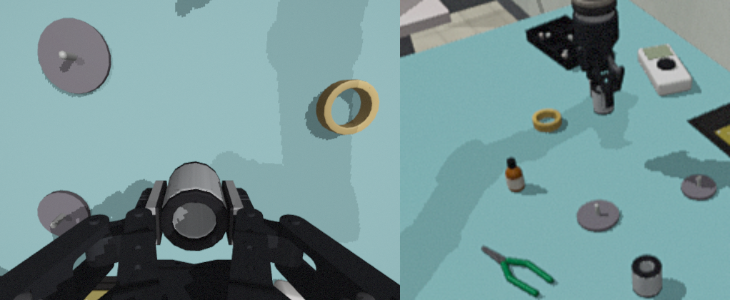

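The tiny reel is held between the pads and clear of the table: wrist crop (195,205), side crop (603,97). Next I move in y only and re-measure the tiny holder with the wrist camera.

```bash
cat > m.py <<'E'
import sys
from workcell import eyes,sensors
from h import *
H={'tiny':(511,-377,46),'small':(420,-248,56),'medium':(675,63,66),'large':(485,106,76)}
n=sys.argv[1];x,y,d=H[n];a=np.linspace(0,2*np.pi,90)
for nm in sys.argv[2:]:
    cc=eyes.capture(nm);g=cv2.GaussianBlur(cc["image"],(0,0),.7).astype(np.float32).sum(2);L=[]
    for dx in np.arange(-12,12.1,.75):
        for dy in np.arange(-12,12.1,.75):
            P=lambda r:proj(cc,np.c_[x+dx+r*np.cos(a),y+dy+r*np.sin(a),0*a+8]).astype(np.float32)
            sm=lambda m:cv2.remap(g,m[:,0].copy(),m[:,1].copy(),cv2.INTER_LINEAR).ravel()
            L.append((np.mean(np.clip(sm(P(d/2+1.5))-sm(P(d/2-1.5)),-40,40)),x+dx,y+dy))
    L=np.array(L);m=L[:,0].max();b=L[L[:,0]>m-1];print(n,nm,b[:,1:].mean(0).round(1),m.round(),len(b))
s=sensors.sense();print(np.round(s["tool_pos"],1),np.round(s["tcp_rot"],1))
E
python3 -m handwheel '[0,-0.01,0,0,0,0,255, 0,-0.03,0,0,0,0,255, 0,-0.06,0,0,0,0,255, 0,-0.1,0,0,0,0,255, 0,-0.14,0,0,0,0,255, 0,-0.18,0,0,0,0,255, 0,-0.22,0,0,0,0,255, 0,-0.26,0,0,0,0,255, 0,-0.3,0,0,0,0,255, 0,-0.33,0,0,0,0,255, 0,-0.35,0,0,0,0,255, 0,-0.36,0,0,0,0,255]' 40
python3 -m handwheel '[0,-0.01,0,0,0,0,255, 0,-0.03,0,0,0,0,255, 0,-0.06,0,0,0,0,255, 0,-0.1,0,0,0,0,255, 0,-0.14,0,0,0,0,255, 0,-0.18,0,0,0,0,255, 0,-0.21,0,0,0,0,255, 0,-0.23,0,0,0,0,255, 0,-0.244,0,0,0,0,255, 0,-0.254,0,0,0,0,255, 0,-0.254,0,0,0,0,255, 0,-0.254,0,0,0,0,255]' 40
python3 m.py tiny wrist top side
```

```text
time: 5.6
tool_pos: [579.8, -126.7, 148.0]
tcp_rot: [-179.9, -0.0, 179.8]
force: [0.1, 0.2, -0.7]
grip_width: 36.0
grasp_force: 40.2
time: 6.8
tool_pos: [581.5, -375.2, 148.1]
tcp_rot: [179.9, 0.0, -179.9]
force: [-0.7, 0.8, -1.0]
grip_width: 35.7
grasp_force: 40.2
tiny wrist [ 511.3 -376.4] 40.0 19
tiny top [ 510.4 -375. ] 40.0 5
tiny side [ 511.1 -378.6] 40.0 11
[ 581.6 -375.1  148.3] [ 179.9    0.  -179.9]
```

```bash
python3 -m handwheel '[0.01,-0.001,0.005,0,0,0,255, 0.03,-0.001,0.015,0,0,0,255, 0.05,-0.001,0.03,0,0,0,255, 0.065,-0.001,0.045,0,0,0,255, 0.07,-0.001,0.06,0,0,0,255, 0.07,-0.001,0.07,0,0,0,255, 0.07,-0.001,0.07,0,0,0,255, 0.07,-0.001,0.08,0,0,0,255, 0.07,-0.001,0.09,0,0,0,255, 0.07,-0.001,0.1,0,0,0,255, 0.07,-0.001,0.106,0,0,0,255, 0.07,-0.001,0.109,0,0,0,255]' 40
python3 -m handwheel '[0,0,0,0,0,0,255, 0,0,0.001,0,0,0,255, 0,0,0.001,0,0,0,255, 0,0,0.002,0,0,0,255, 0,0,0.002,0,0,0,255]' 40
python3 - <<'E'
from workcell import eyes
from h import *
w=eyes.capture("wrist")["image"];s=eyes.capture("side")["image"][240:400,300:480]
cv2.imwrite("pics/w3.png",np.hstack([cv2.resize(w,(400,300)),cv2.resize(s,(337,300))]))
E
```

```text
time: 8.15
tool_pos: [510.6, -377.5, 38.2]
tcp_rot: [180.0, -0.1, -180.0]
force: [-0.2, -0.4, -1.4]
grip_width: 35.7
grasp_force: 40.2
time: 8.65
tool_pos: [511.2, -378.2, 37.7]
tcp_rot: [-180.0, 0.0, -180.0]
force: [-0.2, 0.9, 0.7]
grip_width: 35.7
grasp_force: 40.2
```

View pics/w3.png

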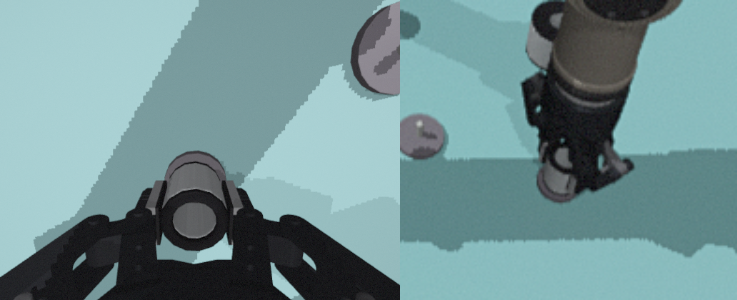

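The tiny reel sits over its base, with the base rim visible around its foot at (195,158). I'll keep lowering until it makes firm contact.

```bash
python3 -m handwheel '[0,0,0.001,0,0,0,255, 0,0,0.001,0,0,0,255, 0,0,0.002,0,0,0,255, 0,0,0.002,0,0,0,255, 0,0,0.002,0,0,0,255]' 40
```

```text
time: 9.25
tool_pos: [511.3, -378.2, 37.6]
tcp_rot: [180.0, 0.1, -180.0]
force: [-3.8, 2.4, 12.5]
grip_width: 35.7
grasp_force: 41.9
```

```bash
python3 -m handwheel '[0,0,-0.002,0,0,0,255, 0,0,-0.002,0,0,0,120, 0,0,-0.002,0,0,0,60, 0,0,-0.002,0,0,0,0, 0,0,-0.002,0,0,0,0, 0,0,-0.002,0,0,0,0, 0,0,-0.002,0,0,0,0]' 40
python3 -m handwheel '[0,0,-0.01,0,0,0,0, 0,0,-0.03,0,0,0,0, 0,0,-0.06,0,0,0,0, 0,0,-0.09,0,0,0,0, 0,0.04,-0.11,0,0,0,0, 0.01,0.08,-0.12,0,0,0,0, 0.02,0.12,-0.12,0,0,0,0, 0.03,0.16,-0.12,0,0,0,0, 0.04,0.2,-0.12,0,0,0,0, 0.042,0.24,-0.12,0,0,0,0, 0.042,0.28,-0.12,0,0,0,0, 0.042,0.302,-0.12,0,0,0,0]' 40
python3 - <<'E'
from workcell import eyes
from h import *
w=eyes.capture("wrist")["image"];s=eyes.capture("side")["image"][240:400,300:480]
cv2.imwrite("pics/w4.png",np.hstack([cv2.resize(w,(400,300)),cv2.resize(s,(337,300))]))
E
```

```text
time: 9.95
tool_pos: [510.9, -377.9, 37.1]
tcp_rot: [180.0, -0.0, -180.0]
force: [-0.3, -0.7, -0.8]
grip_width: 85.5
grasp_force: 0.0
time: 11.15
tool_pos: [468.8, -72.4, 158.2]
tcp_rot: [179.9, 0.1, -179.8]
force: [-0.1, 0.7, -0.9]
grip_width: 85.3
grasp_force: 0.0
```

View pics/w4.png

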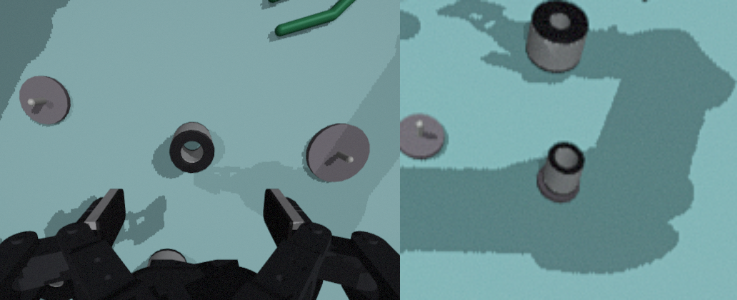

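The side crop shows the tiny reel upright on its base at (560,172). The wrist view has the small reel ahead at (191,150), centred between the fingers. Grasping it now.

```bash
python3 -m handwheel '[0,0.001,0.01,0,0,0,0, 0,0.001,0.03,0,0,0,0, 0,0.001,0.05,0,0,0,0, 0,0.001,0.07,0,0,0,0, 0,0.001,0.09,0,0,0,0, 0,0.001,0.11,0,0,0,0, 0,0.001,0.122,0,0,0,0, 0,0.001,0.127,0,0,0,0, 0,0.001,0.127,0,0,0,0, 0,0.001,0.127,0,0,0,0]' 50
python3 -m handwheel '[0,0,0,0,0,0,255, 0,0,0,0,0,0,255, 0,0,0,0,0,0,255, 0,0,0,0,0,0,255, 0,0,0,0,0,0,255, 0,0,0,0,0,0,255, 0,0,0,0,0,0,255, 0,0,0,0,0,0,255]' 50
python3 -m handwheel '[0,0,-0.005,0,0,0,255, 0,0,-0.015,0,0,0,255, 0,0,-0.03,0,0,0,255, 0,0,-0.05,0,0,0,255, 0,0,-0.07,0,0,0,255, 0,0,-0.09,0,0,0,255, 0,0,-0.105,0,0,0,255, 0,0,-0.115,0,0,0,255, 0,0,-0.12,0,0,0,255, 0,0,-0.12,0,0,0,255, 0,0,-0.12,0,0,0,255]' 50
python3 -m handwheel '[0,-0.01,0,0,0,0,255, 0,-0.03,0,0,0,0,255, 0,-0.06,0,0,0,0,255, 0,-0.09,0,0,0,0,255, 0,-0.12,0,0,0,0,255, 0,-0.14,0,0,0,0,255, 0,-0.155,0,0,0,0,255, 0,-0.165,0,0,0,0,255, 0,-0.172,0,0,0,0,255, 0,-0.172,0,0,0,0,255, 0,-0.172,0,0,0,0,255]' 50
python3 m.py small wrist top side
```

```text
time: 12.25
tool_pos: [469.5, -75.3, 30.8]
tcp_rot: [-180.0, 0.1, 180.0]
force: [-0.5, -0.1, -0.6]
grip_width: 85.2
grasp_force: 0.0
time: 13.05
tool_pos: [469.4, -74.8, 31.2]
tcp_rot: [180.0, 0.1, -180.0]
force: [-1.0, 1.0, 6.2]
grip_width: 47.3
grasp_force: 51.0
time: 14.15
tool_pos: [468.3, -74.8, 149.7]
tcp_rot: [180.0, -0.1, -180.0]
force: [0.5, -0.1, -1.1]
grip_width: 46.7
grasp_force: 51.6
time: 15.25
tool_pos: [468.9, -246.2, 150.0]
tcp_rot: [180.0, -0.0, -179.9]
force: [-0.3, 0.4, -2.2]
grip_width: 47.4
grasp_force: 51.7
small wrist [ 421.5 -248.8] 40.0 5
small top [ 421.3 -247.3] 40.0 8
small side [ 421.6 -251.1] 40.0 8
[ 469.1 -245.9  150.2] [ 180.    -0.  -179.9]
```

```bash
python3 -m handwheel '[0.01,-0.002,0.005,0,0,0,255, 0.025,-0.002,0.015,0,0,0,255, 0.038,-0.002,0.03,0,0,0,255, 0.0475,-0.002,0.045,0,0,0,255, 0.0475,-0.002,0.06,0,0,0,255, 0.0475,-0.002,0.07,0,0,0,255, 0.0475,-0.002,0.07,0,0,0,255, 0.0475,-0.002,0.08,0,0,0,255, 0.0475,-0.002,0.09,0,0,0,255, 0.0475,-0.002,0.1,0,0,0,255, 0.0475,-0.002,0.106,0,0,0,255, 0.0475,-0.002,0.109,0,0,0,255]' 50
python3 -m handwheel '[0,0,0.001,0,0,0,255, 0,0,0.001,0,0,0,255, 0,0,0.002,0,0,0,255, 0,0,0.002,0,0,0,255, 0,0,0.003,0,0,0,255, 0,0,0.003,0,0,0,255]' 50
```

```text
time: 16.6
tool_pos: [421.0, -248.7, 40.4]
tcp_rot: [180.0, -0.1, -180.0]
force: [0.5, -0.6, -1.0]
grip_width: 47.2
grasp_force: 51.7
time: 17.2
tool_pos: [421.7, -249.0, 39.2]
tcp_rot: [180.0, 0.0, -180.0]
force: [-2.5, 1.2, 7.5]
grip_width: 47.6
grasp_force: 52.4
```

```bash
python3 -m handwheel '[0,0,-0.002,0,0,0,255, 0,0,-0.002,0,0,0,120, 0,0,-0.002,0,0,0,60, 0,0,-0.002,0,0,0,0, 0,0,-0.002,0,0,0,0, 0,0,-0.002,0,0,0,0, 0,0,-0.002,0,0,0,0]' 50
python3 -m handwheel '[0,0,-0.01,0,0,0,0, 0,0,-0.03,0,0,0,0, 0,0,-0.06,0,0,0,0, 0,0,-0.09,0,0,0,0, -0.03,0.02,-0.11,0,0,0,0, -0.06,0.04,-0.12,0,0,0,0, -0.1,0.06,-0.12,0,0,0,0, -0.14,0.08,-0.12,0,0,0,0, -0.18,0.1,-0.12,0,0,0,0, -0.21,0.12,-0.12,0,0,0,0, -0.23,0.135,-0.12,0,0,0,0, -0.2375,0.138,-0.12,0,0,0,0]' 50
python3 -m handwheel '[0,0,0,0,0,0,0, 0,0,0,0,0,0,0, 0,0,0,0,0,0,0]'
python3 - <<'E'
from workcell import eyes
from h import *
w=eyes.capture("wrist")["image"];s=eyes.capture("side")["image"][210:390,260:450]
cv2.imwrite("pics/w5.png",np.hstack([cv2.resize(w,(400,300)),cv2.resize(s,(317,300))]))
E
```

```text
time: 17.9
tool_pos: [421.4, -248.9, 40.3]
tcp_rot: [180.0, 0.0, -180.0]
force: [0.6, -0.1, 0.8]
grip_width: 85.3
grasp_force: 0.0
time: 19.1
tool_pos: [661.0, -107.2, 160.5]
tcp_rot: [179.9, 0.1, -179.7]
force: [-0.3, -0.9, -0.6]
grip_width: 85.2
grasp_force: 0.0
time: 19.4
tool_pos: [657.4, -113.0, 160.6]
tcp_rot: [-180.0, -0.0, 179.8]
force: [0.4, -0.4, 0.2]
grip_width: 85.1
grasp_force: 0.0
```

View pics/w5.png

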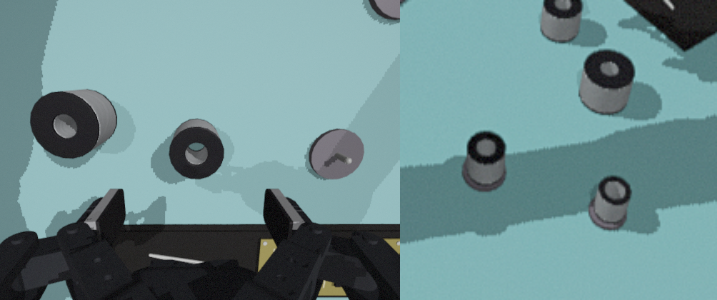

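The side crop shows the small reel (486,160) and the tiny reel (611,203) both seated upright. The medium reel is centred at (196,152) in the wrist view, and the medium holder is visible at (337,153).

```bash
python3 m.py medium wrist top side
python3 -m handwheel '[0,0,0.01,0,0,0,0, 0,0,0.03,0,0,0,0, 0,0,0.05,0,0,0,0, 0,0,0.07,0,0,0,0, 0,0,0.09,0,0,0,0, 0,0,0.11,0,0,0,0, 0,0,0.122,0,0,0,0, 0,0,0.129,0,0,0,0, 0,0,0.129,0,0,0,0, 0,0,0.129,0,0,0,0]' 60
python3 -m handwheel '[0,0,0,0,0,0,255, 0,0,0,0,0,0,255, 0,0,0,0,0,0,255, 0,0,0,0,0,0,255, 0,0,0,0,0,0,255, 0,0,0,0,0,0,255, 0,0,0,0,0,0,255]' 60
python3 -m handwheel '[0,0,-0.005,0,0,0,255, 0,0,-0.015,0,0,0,255, 0,0,-0.03,0,0,0,255, 0,0,-0.05,0,0,0,255, 0,0,-0.07,0,0,0,255, 0,0,-0.09,0,0,0,255, 0,0,-0.105,0,0,0,255, 0,0,-0.115,0,0,0,255, 0,0,-0.12,0,0,0,255, 0,0,-0.12,0,0,0,255, 0,0,-0.12,0,0,0,255]' 60
```

```text
medium wrist [675.5  65. ] 38.0 3
medium top [674.7  64.4] 39.0 7
medium side [676.1  61.5] 36.0 4
[ 658.5 -111.4  160.5] [180.   0. 180.]
time: 20.65
tool_pos: [659.5, -111.0, 31.9]
tcp_rot: [-180.0, 0.1, -180.0]
force: [0.1, -0.3, 0.9]
grip_width: 85.3
grasp_force: 0.0
time: 21.35
tool_pos: [659.9, -110.9, 32.6]
tcp_rot: [180.0, 0.1, -180.0]
force: [0.1, -0.3, 5.9]
grip_width: 56.1
grasp_force: 65.1
time: 22.45
tool_pos: [658.3, -110.6, 150.4]
tcp_rot: [180.0, -0.1, -180.0]
force: [0.5, -0.5, -4.9]
grip_width: 56.6
grasp_force: 64.6
```

```bash
python3 -m handwheel '[0,0.01,0,0,0,0,255, -0.003,0.03,0,0,0,0,255, -0.006,0.06,0,0,0,0,255, -0.009,0.09,0,0,0,0,255, -0.012,0.12,0,0,0,0,255, -0.015,0.145,0,0,0,0,255, -0.0165,0.16,0,0,0,0,255, -0.0165,0.17,0,0,0,0,255, -0.0165,0.175,0,0,0,0,255, -0.0165,0.175,0,0,0,0,255, -0.0165,0.175,0,0,0,0,255]' 60
python3 -m handwheel '[0,0,0.005,0,0,0,255, 0,0,0.015,0,0,0,255, 0,0,0.03,0,0,0,255, 0,0,0.045,0,0,0,255, 0,0,0.06,0,0,0,255, 0,0,0.07,0,0,0,255, 0,0,0.08,0,0,0,255, 0,0,0.09,0,0,0,255, 0,0,0.1,0,0,0,255, 0,0,0.106,0,0,0,255, 0,0,0.109,0,0,0,255]' 60
python3 -m handwheel '[0,0,0.001,0,0,0,255, 0,0,0.001,0,0,0,255, 0,0,0.002,0,0,0,255, 0,0,0.002,0,0,0,255, 0,0,0.003,0,0,0,255, 0,0,0.003,0,0,0,255]' 60
```

```text
time: 23.55
tool_pos: [675.3, 62.2, 151.3]
tcp_rot: [-179.9, -0.0, 179.9]
force: [-0.0, -0.1, -4.1]
grip_width: 56.4
grasp_force: 64.7
time: 24.65
tool_pos: [675.0, 64.2, 41.5]
tcp_rot: [-180.0, -0.0, -180.0]
force: [-0.3, -0.0, -4.3]
grip_width: 56.0
grasp_force: 64.7
time: 25.25
tool_pos: [675.7, 64.2, 40.7]
tcp_rot: [180.0, 0.0, -180.0]
force: [-3.0, 0.3, 4.8]
grip_width: 56.5
grasp_force: 65.4
```

```bash
python3 -m handwheel '[0,0,-0.002,0,0,0,255, 0,0,-0.002,0,0,0,120, 0,0,-0.002,0,0,0,60, 0,0,-0.002,0,0,0,0, 0,0,-0.002,0,0,0,0, 0,0,-0.002,0,0,0,0, 0,0,-0.002,0,0,0,0]' 60
python3 -m handwheel '[0,0,-0.01,0,0,0,0, 0,0,-0.03,0,0,0,0, 0,0,-0.06,0,0,0,0, 0,0,-0.09,0,0,0,0, 0.01,-0.04,-0.12,0,0,0,0, 0.02,-0.08,-0.12,0,0,0,0, 0.03,-0.12,-0.12,0,0,0,0, 0.04,-0.16,-0.12,0,0,0,0, 0.047,-0.2,-0.12,0,0,0,0, 0.047,-0.24,-0.12,0,0,0,0, 0.047,-0.28,-0.12,0,0,0,0, 0.047,-0.305,-0.12,0,0,0,0]' 60
python3 -m handwheel '[0,0,0,0,0,0,0, 0,0,0,0,0,0,0, 0,0,0,0,0,0,0, 0,0,0,0,0,0,0]'
python3 - <<'E'
from workcell import eyes
from h import *
w=eyes.capture("wrist")["image"];s=eyes.capture("side")["image"][120:280,250:420]
cv2.imwrite("pics/w6.png",np.hstack([cv2.resize(w,(400,300)),cv2.resize(s,(319,300))]))
E
```

```text
time: 25.95
tool_pos: [675.6, 64.2, 41.5]
tcp_rot: [180.0, 0.0, -180.0]
force: [-0.5, 0.1, 0.3]
grip_width: 85.3
grasp_force: 0.0
time: 27.15
tool_pos: [627.5, -245.4, 162.5]
tcp_rot: [-179.9, 0.1, 179.8]
force: [0.3, -0.1, -1.0]
grip_width: 85.3
grasp_force: 0.0
time: 27.55
tool_pos: [629.0, -238.7, 161.4]
tcp_rot: [179.9, 0.0, -179.8]
force: [0.3, 0.9, -0.2]
grip_width: 85.3
grasp_force: 0.0
```

View pics/w6.png

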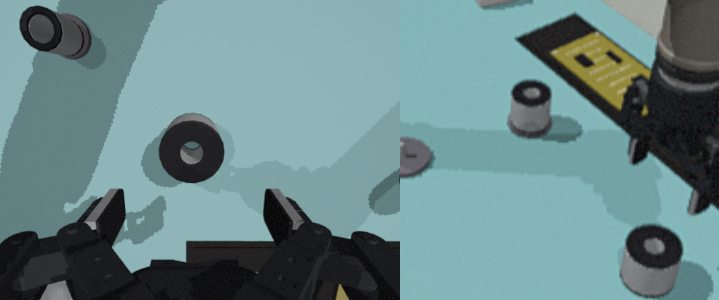

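The side crop shows the medium reel seated upright at (531,110). The large reel is centred at (191,150) in the wrist view.

```bash
python3 -m handwheel '[0,0,0.01,0,0,0,0, 0,0,0.03,0,0,0,0, 0,0,0.05,0,0,0,0, 0,0,0.07,0,0,0,0, 0,0,0.085,0,0,0,0, 0,0,0.1,0,0,0,0, 0,0,0.115,0,0,0,0, 0,0,0.124,0,0,0,0, 0,0,0.128,0,0,0,0, 0,0,0.128,0,0,0,0]' 80
python3 -m handwheel '[0,0,0,0,0,0,255, 0,0,0,0,0,0,255, 0,0,0,0,0,0,255, 0,0,0,0,0,0,255, 0,0,0,0,0,0,255, 0,0,0,0,0,0,255]' 80
python3 -m handwheel '[0,0,-0.005,0,0,0,255, 0,0,-0.015,0,0,0,255, 0,0,-0.03,0,0,0,255, 0,0,-0.05,0,0,0,255, 0,0,-0.07,0,0,0,255, 0,0,-0.09,0,0,0,255, 0,0,-0.105,0,0,0,255, 0,0,-0.115,0,0,0,255, 0,0,-0.12,0,0,0,255, 0,0,-0.12,0,0,0,255, 0,0,-0.12,0,0,0,255]' 80
python3 -m handwheel '[0,0.01,0,0,0,0,255, 0,0.03,0,0,0,0,255, 0,0.06,0,0,0,0,255, 0,0.09,0,0,0,0,255, 0.005,0.12,0,0,0,0,255, 0.01,0.15,0,0,0,0,255, 0.015,0.18,0,0,0,0,255, 0.02,0.21,0,0,0,0,255, 0.025,0.24,0,0,0,0,255, 0.03,0.26,0,0,0,0,255, 0.03,0.275,0,0,0,0,255, 0.03,0.28,0,0,0,0,255]' 80
```

```text
time: 28.65
tool_pos: [628.3, -240.8, 32.8]
tcp_rot: [180.0, -0.0, -180.0]
force: [-0.3, -0.6, -1.2]
grip_width: 85.7
grasp_force: 0.0
time: 29.25
tool_pos: [629.4, -241.5, 34.5]
tcp_rot: [-179.9, 0.1, -180.0]
force: [0.2, -1.6, 5.7]
grip_width: 65.3
grasp_force: 91.4
time: 30.35
tool_pos: [627.8, -240.5, 152.3]
tcp_rot: [180.0, -0.1, -180.0]
force: [0.7, 0.3, -7.4]
grip_width: 65.1
grasp_force: 90.3
time: 31.55
tool_pos: [598.1, 42.0, 152.9]
tcp_rot: [179.9, -0.0, -179.8]
force: [0.4, -0.7, -5.2]
grip_width: 65.2
grasp_force: 90.5
```

```bash
python3 -m handwheel '[0.005,0.01,0,0,0,0,255, 0.01,0.025,0,0,0,0,255, 0.02,0.04,0,0,0,0,255, 0.028,0.055,0,0,0,0,255, 0.028,0.066,0,0,0,0,255, 0.028,0.066,0,0,0,0,255, 0.028,0.066,0,0,0,0,255, 0.028,0.066,0,0,0,0,255]' 80
python3 m.py large wrist top side
```

```text
time: 32.35
tool_pos: [570.8, 103.6, 153.4]
tcp_rot: [-179.9, 0.0, 179.9]
force: [0.5, 0.2, -6.2]
grip_width: 65.4
grasp_force: 90.5
large wrist [485.4 107.1] 38.0 4
large top [485.9 102.4] 21.0 27
large side [485.6 103.3] 39.0 5
[570.6 104.1 153.3] [-180.     0.   179.9]
```

```bash
python3 -m handwheel '[0.01,0.001,0,0,0,0,255, 0.03,0.001,0,0,0,0,255, 0.05,0.001,0.01,0,0,0,255, 0.07,0.001,0.025,0,0,0,255, 0.08,0.001,0.04,0,0,0,255, 0.085,0.001,0.055,0,0,0,255, 0.085,0.001,0.065,0,0,0,255, 0.085,0.001,0.075,0,0,0,255, 0.085,0.001,0.085,0,0,0,255, 0.085,0.001,0.095,0,0,0,255, 0.085,0.001,0.104,0,0,0,255, 0.085,0.001,0.108,0,0,0,255]' 80
python3 -m handwheel '[0,0,0.001,0,0,0,255, 0,0,0.002,0,0,0,255, 0,0,0.003,0,0,0,255, 0,0,0.003,0,0,0,255, 0,0,0.004,0,0,0,255, 0,0,0.004,0,0,0,255]' 80
```

```text
time: 33.7
tool_pos: [484.9, 106.0, 44.2]
tcp_rot: [-180.0, -0.1, -180.0]
force: [0.2, 0.6, -6.0]
grip_width: 65.0
grasp_force: 90.5
time: 34.3
tool_pos: [485.6, 106.2, 42.5]
tcp_rot: [180.0, 0.0, -180.0]
force: [-2.5, -0.4, 4.4]
grip_width: 65.2
grasp_force: 91.6
```

```bash
python3 -m handwheel '[0,0,-0.002,0,0,0,255, 0,0,-0.002,0,0,0,120, 0,0,-0.002,0,0,0,60, 0,0,-0.002,0,0,0,0, 0,0,-0.002,0,0,0,0, 0,0,-0.002,0,0,0,0, 0,0,-0.002,0,0,0,0]' 80
python3 -m handwheel '[0,0,-0.01,0,0,0,0, 0,0,-0.03,0,0,0,0, 0,0,-0.06,0,0,0,0, 0,0,-0.09,0,0,0,0, 0,0,-0.13,0,0,0,0, 0,0,-0.17,0,0,0,0, -0.02,0.04,-0.19,0,0,0,0, -0.04,0.08,-0.19,0,0,0,0, -0.06,0.12,-0.19,0,0,0,0, -0.08,0.16,-0.19,0,0,0,0, -0.08,0.2,-0.19,0,0,0,0, -0.08,0.2,-0.19,0,0,0,0]' 80
python3 -m handwheel '[0,0,0,0,0,0,0, 0,0,0,0,0,0,0, 0,0,0,0,0,0,0]'
python3 - <<'E'
from workcell import eyes
from h import *
c=eyes.capture("side");I=c["image"];a=np.linspace(0,2*np.pi,60)
for x,y,d,z in((511.3,-376.5,38,56),(421.5,-248.8,48,60),(675.6,63.5,58,64),(485.5,105,68,68)):
    cv2.polylines(I,[proj(c,np.c_[x+d/2*np.cos(a),y+d/2*np.sin(a),0*a+z]).round().astype(int)],True,(0,0,255),1)
cv2.imwrite("pics/w7.png",cv2.resize(I[110:370,130:470],(784,600)))
E
```

```text
time: 35.0
tool_pos: [485.8, 106.3, 43.7]
tcp_rot: [180.0, 0.1, -180.0]
force: [0.2, -0.1, -1.3]
grip_width: 85.7
grasp_force: 0.0
time: 36.2
tool_pos: [563.3, 314.4, 233.3]
tcp_rot: [179.7, -0.1, -179.4]
force: [-1.5, 0.8, 0.2]
grip_width: 85.4
grasp_force: 0.0
time: 36.5
tool_pos: [565.7, 304.2, 233.9]
tcp_rot: [-180.0, 0.0, 179.9]
force: [0.6, 0.2, -0.0]
grip_width: 85.5
grasp_force: 0.0
```

View pics/w7.png

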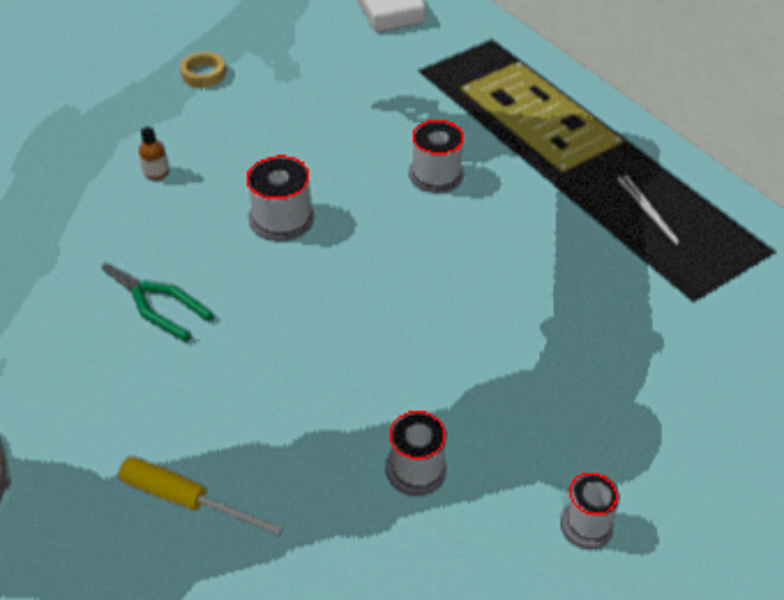

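All four reels are seated: large (279,195), medium (437,155), small (417,450) and tiny (590,510). Their top rims fall on the outlines predicted for the seated height. The flux bottle and tape are where they were.

```bash
python3 -c "
from workcell import manip
print(manip.sign_off())"
```

```text
the job is handed in; nothing more can be done
None
```

All four reels are on the holders of their own size, seated upright and released, with the flux bottle and tape left where they were. I handed the job in at about 37 s; the judge's result was not shown.

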